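Fill the herb-root sample tray with the sound roots

ROBOT

A 6-joint arm with a two-finger parallel gripper is mounted at the origin on the work surface. World frame = base frame: x ahead of the robot, y to its left, z up, the work surface at z = 0. Lengths are in mm, angles in rad, forces in N, time in s.
With the tool pointing down it reaches from about 350 to 975 mm from the base axis. Payload 4.9 kg.
Tool frame: the origin (TCP) lies midway between the tips of the shut fingers; the grasp point (between the pads) lies 19 mm behind it; z points along the fingers, y is the line along which they close (so a half turn about z gives the same grasp; the last joint's range is limited). The gripper opens to 85 mm and grips with 20 to 120 N. Pads are 22 mm wide; open, the fingers measure 114 mm over their backs; the gripper's body (76 mm by 85 mm) begins 54 mm behind the grasp point. The pads swing forward as they close: fully open they stand 13 mm farther back than shut.
Start: joints at [-1.37, 0.053, 1.613, -0, 1.476, -0.119], TCP at [196.48, -593.293, 231.304] pointing down, gripper open.
Joint ranges: [-3.01, 3.01], [-1.01, 2.22], [0.06, 2.58], [-1.02, 4.17], [0.09, 2.62], [-3.14, 3.14]. Speed limits (rad/s): [2.57, 2.57, 3.14, 3.14, 3.14, 3.14].

INTERFACE

Orientations are given as a unit quaternion [w, x, y, z].
In Python, from workcell import arm, optics gives the robot as it stands. The module is installed in compiled form; this text tells all that it offers.
- The arm moves only by the shell command python3 -m crank 'ROWS' [FORCE]. ROWS is JSON, a list of rows, each an object of numbers: "hand": the opening, from 0 (shut) to 1 (fully open); "tx", "ty", "tz": the shift along the tool's x, y, z in mm; "rx", "ry", "rz": the turn, a rotation vector about the tool's x, y, z in rad. A call has 1 to 10 rows; each row is the pose to reach, as a shift and turn from the pose commanded when the call began, along the tool's axes at that moment; what a row does not reach only later rows make up. A row lasts 1/10 s, in which the tool goes at most 50 mm and 8.59 degrees, less where a joint would pass 70% of its speed; a pose out of reach is approached as far as the arm can. A call with a gripper value outside its range is refused whole. The fingers move at their own pace and stop on an object; FORCE is the grip in N (left out, the last holds). Time passes only in rows, so rows that repeat a pose let the fingers close. It gives the time, the measured TCP pose, the force, the opening and the grip force at its end, in the units of the state.
- arm.read_state(): the state, without advancing time (a new reading comes with each control period).
- optics.capture(name): name is "scene" or "side" or "wrist"; returns the picture (400x640x3 uint8, red, green, blue); there is no depth.
- optics.camera_info(name): a dict with "fovy" (degrees; the focal length in pixels is half the picture's height over the tangent of half this angle, whatever the lens; pixels are square), "cx", "cy" (the principal point, pixels), "k1" (the pictures are not rectified: a ray, as slopes to the right and down, at radius r is drawn at 1 + k1 r^2 times it, then the intrinsics apply), "T" (4x4, takes a point from camera to world coordinates); the wrist camera has in their place "tool_from_camera" (4x4, takes a point from camera to tool coordinates, whose origin is the TCP and whose axes are the flange's). Camera axes: x right, y up, looking along -z (the intrinsics and any distortion apply to the point x, -y, -z); pixel columns grow to the right and rows downward; lengths in mm; the calibration is good to about 2 mm. A picture is of the moment at which its call begins: read the wrist's pose just before it. camera_info takes no time and is no camera call.
- arm.finish_job(): hands the job in; it is judged then, once.
The state is a dict: "time": time; "joints": joint angles; "qd": joint speeds; "joint_torque": joint torques, N m; "tcp_pos": TCP position; "orientation": TCP orientation; "wrist_force": force on the tool from outside, world axes, zero at the start; "ft_torque": the same for the moment, N m; "width": finger opening in mm; "grip_force": force on a finger pad.
Only numpy, scipy, OpenCV 4.12 (cv2) and the standard library are available. Lean on these libraries where they do the work, as an engineer would, in place of code of your own. Each camera call takes 0.05 s, during which the arm holds its last target. There are 200 camera calls.

TASK

Fill the wooden sample tray: stand each of the four sound roots upright in the pocket whose floor has the colour of the root's cut top face, drawing the one held in the steel trimming sleeve straight up and out. Leave the two hollow look-alike roots standing where they are.

Things in the scene. Friction and masses are not known exactly. Their poses are not given: they have to be found in the camera images.
- root_yellow_mid (a point): Sound root with a yellow cut top face, brown bark: cylinder 80 mm tall, 36 across, 60 g, upright on the bench; point at its centre, 40 mm up, z along its axis. One of the four sound roots (any) stands on the bench inside the fixed steel sleeve, a tube 34 mm high, 50 outside, 38 inside: its upper 46 mm stand clear, and it must rise over 34 mm before moving sideways. The rest stand free.
- root_red_mid (a point): Sound root with a red cut top face, brown bark: cylinder 80 mm tall, 36 across, 60 g, upright on the bench; point at its centre, 40 mm up, z along its axis. One of the four sound roots (any) stands on the bench inside the fixed steel sleeve, a tube 34 mm high, 50 outside, 38 inside: its upper 46 mm stand clear, and it must rise over 34 mm before moving sideways. The rest stand free.
- root_white_mid (a point): Sound root with a white cut top face, brown bark: cylinder 80 mm tall, 36 across, 60 g, upright on the bench; point at its centre, 40 mm up, z along its axis. One of the four sound roots (any) stands on the bench inside the fixed steel sleeve, a tube 34 mm high, 50 outside, 38 inside: its upper 46 mm stand clear, and it must rise over 34 mm before moving sideways. The rest stand free.
- root_purple_mid (a point): Sound root with a purple cut top face, brown bark: cylinder 80 mm tall, 36 across, 60 g, upright on the bench; point at its centre, 40 mm up, z along its axis. One of the four sound roots (any) stands on the bench inside the fixed steel sleeve, a tube 34 mm high, 50 outside, 38 inside: its upper 46 mm stand clear, and it must rise over 34 mm before moving sideways. The rest stand free.
- hollow_yellow_mid (a point): Hollow root, the look-alike to leave: brown bark, its top face only a yellow ring round a dark hole 22 mm wide. Cylinder 80 mm tall, 36 across, 50 g, upright on the bench, never in the sleeve. The point is at its centre (40 mm above its underside), z up.
- hollow_white_mid (a point): Hollow root, the look-alike to leave: brown bark, its top face only a white ring round a dark hole 22 mm wide. Cylinder 80 mm tall, 36 across, 50 g, upright on the bench, never in the sleeve. The point is at its centre (40 mm above its underside), z up.
- pocket_yellow: Fixed yellow floor plate of a pocket in the fixed wooden tray. Origin: centre of its underside, 3 mm above the bench; its top, where a root stands, is 6 mm above the bench. Pocket 60 mm square, sides along the plate's x and y, rim 16 mm above the bench. Tray 96 mm wide (x), 355 long (y): four pockets in a row along y, 85 mm apart, colours in any order, one yaw.
- pocket_red: Fixed red floor plate of a pocket in the fixed wooden tray. Origin: centre of its underside, 3 mm above the bench; its top, where a root stands, is 6 mm above the bench. Pocket 60 mm square, sides along the plate's x and y, rim 16 mm above the bench. Tray 96 mm wide (x), 355 long (y): four pockets in a row along y, 85 mm apart, colours in any order, one yaw.
- pocket_white: Fixed white floor plate of a pocket in the fixed wooden tray. Origin: centre of its underside, 3 mm above the bench; its top, where a root stands, is 6 mm above the bench. Pocket 60 mm square, sides along the plate's x and y, rim 16 mm above the bench. Tray 96 mm wide (x), 355 long (y): four pockets in a row along y, 85 mm apart, colours in any order, one yaw.
- pocket_purple: Fixed purple floor plate of a pocket in the fixed wooden tray. Origin: centre of its underside, 3 mm above the bench; its top, where a root stands, is 6 mm above the bench. Pocket 60 mm square, sides along the plate's x and y, rim 16 mm above the bench. Tray 96 mm wide (x), 355 long (y): four pockets in a row along y, 85 mm apart, colours in any order, one yaw.
Things that resemble listed ones, but are neither listed nor needed, are in the scene too. Several things look just like the pocket_red: the one meant starts farthest to the robot's left.

How it is judged (in metres and radians):
At the end, for the whole second after the job is handed in: Each sound root stands released, at rest and upright (within 7 degrees) on the floor of the pocket of its own colour (centre within 18 mm of the pocket's, at most 48 mm above the plate's underside). Both hollow roots stand upright within 30 mm of where they started (horizontal distance between root_yellow_mid and pocket_yellow below 0.018 m and z of root_yellow_mid in the frame of pocket_yellow below 0.048 m and angle between each of root_yellow_mid, root_red_mid, root_white_mid, root_purple_mid, hollow_yellow_mid, hollow_white_mid's own z axis and vertical below 0.12 rad and linear speed of each of root_yellow, root_red, root_white, root_purple below 0.02 m/s and horizontal distance between root_red_mid and pocket_red below 0.018 m and z of root_red_mid in the frame of pocket_red below 0.048 m and horizontal distance between root_white_mid and pocket_white below 0.018 m and z of root_white_mid in the frame of pocket_white below 0.048 m and horizontal distance between root_purple_mid and pocket_purple below 0.018 m and z of root_purple_mid in the frame of pocket_purple below 0.048 m and distance of each of hollow_yellow_mid, hollow_white_mid from where it was at the start of the episode below 0.03 m); the robot touches nothing.
It fails at once if the hollow root with the yellow ring is moved more than 30 mm (distance of hollow_yellow_mid from where it was at the start of the episode above 0.03 m).
It fails at once if the hollow root with the white ring is moved more than 30 mm (distance of hollow_white_mid from where it was at the start of the episode above 0.03 m).
It also fails if it takes over 99 s, if anything falls off the work surface, if the arm or the gripper's body presses on something with over 40 N, if the wrist force passes 120 N, or if a joint passes its speed limit or range.

## Working session

There is one attempt and no reset: what is moved stays moved. The work goes in short steps, Python scripts to look and compute and a shell command to move; the robot and the scene stay as the last step left them, time stands still between calls to the robot, and variables do not carry over. Pictures are saved under pics/ and viewed, at most 14 in all, crops included, and the job is handed in when it is done.

```bash
mkdir -p pics; python3 - <<'E'
from workcell import arm, optics
import cv2,numpy as np
np.set_printoptions(precision=4,suppress=True)
for n in ("scene","side","wrist"):
    i=optics.camera_info(n); print(n,i)
    p=optics.capture(n); cv2.imwrite(f"pics/{n}0.png",p[:,:,::-1])
s=arm.read_state(); print(s)
E
```

```text
scene {'fovy': 51.899943807264485, 'cx': 318.46616667102023, 'cy': 198.41033626667206, 'k1': -0.05558891932149984, 'T': array([[  -0.457 ,   -0.5777,    0.6764, 1267.7432],
       [   0.8894,   -0.2902,    0.3531,  331.4201],
       [  -0.0077,    0.7629,    0.6464,  706.2804],
       [   0.    ,    0.    ,    0.    ,    1.    ]])}
side {'fovy': 55.6376707241626, 'cx': 313.8459024857299, 'cy': 200.92416901930793, 'k1': -0.06346443985575202, 'T': array([[   0.9982,    0.0286,   -0.0519,  554.4364],
       [  -0.0579,    0.6557,   -0.7528, -654.3304],
       [   0.0125,    0.7545,    0.6562,  617.9921],
       [   0.    ,    0.    ,    0.    ,    1.    ]])}
wrist {'fovy': 70.00025432471546, 'cx': 322.6222965699682, 'cy': 202.4649366576112, 'k1': -0.05194214464458261, 'tool_from_camera': array([[  -0.0002,    0.9515,    0.3078,   79.4338],
       [   1.    ,    0.0003,   -0.0001,    0.0815],
       [  -0.0001,    0.3078,   -0.9515, -143.0139],
       [   0.    ,    0.    ,    0.    ,    1.    ]])}
{'time': 0.15, 'joints': array([-1.37  ,  0.0532,  1.614 , -0.    ,  1.4761, -0.119 ]), 'qd': array([-0.0006, -0.0025, -0.0041, -0.0005,  0.0002,  0.0011]), 'joint_torque': array([  0.0005, -39.4238, -37.0722,  -0.0001,   0.0046,  -0.    ]), 'tcp_pos': array([ 196.4018, -592.8177,  230.3394]), 'orientation': array([-0.0008,  0.9872,  0.1592, -0.    ]), 'wrist_force': array([ 0.1775, -0.5375, -0.3906]), 'ft_torque': array([-0.007 ,  0.0057,  0.0521]), 'grip_force': 0.0, 'width': 85.42011717912384}
```

View pics/scene0.png

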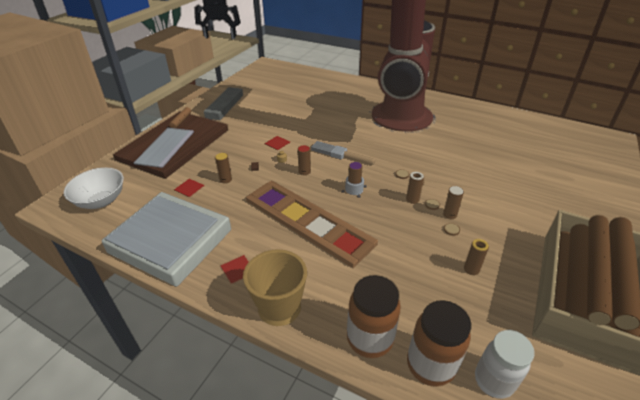

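View pics/side0.png

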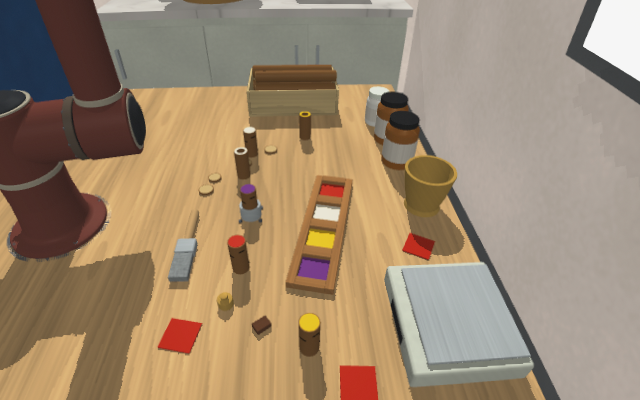

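The scene camera shows:

| Item | Pixel |
|---|---|
| Yellow root | (222,156) |
| Red root | (304,150) |
| Purple root, in the sleeve | (355,168) |
| Hollow white root | (415,178) |
| Sound white root | (454,190) |
| Hollow yellow root | (479,243) |

The tray's purple, yellow, white and red pockets run from (272,197) to (348,242). The side view agrees, with the tray's red pocket at (332,190). The other red plates are decoys lying farther to the robot's right.

```bash
cat > h.py <<'E'
import cv2,numpy as np
from workcell import arm,optics
from scipy.spatial.transform import Rotation as R
def T_of(n,s=None):
    i=optics.camera_info(n)
    if n!="wrist": return i["T"]
    q=s["orientation"];T=np.eye(4);T[:3,:3]=R.from_quat([q[1],q[2],q[3],q[0]]).as_matrix();T[:3,3]=s["tcp_pos"]
    return T@i["tool_from_camera"]
def cast(n,uv,z,s=None):
    i=optics.camera_info(n);T=T_of(n,s);f=200/np.tan(np.radians(i["fovy"]/2))
    d=(np.array(uv,float)-[i["cx"],i["cy"]])/f;u=d.copy()
    for _ in range(20):u=d/(1+i["k1"]*(u@u))
    v=T[:3,:3]@[u[0],-u[1],-1];o=T[:3,3]
    return (o+v*(z-o[2])/v[2])[:2]
def mask(im,c):
    h=cv2.cvtColor(im,cv2.COLOR_RGB2HSV);H,S,V=[h[...,k].astype(int) for k in range(3)]
    return {"yellow":(H>18)&(H<32)&(S>170)&(V>110),"red":((H<6)|(H>174))&(S>170)&(V>110),
     "purple":(H>125)&(H<160)&(S>90)&(V>50),"white":(S<50)&(V>150)}[c].astype(np.uint8)
def blobs(n,im,c,z,s=None,amin=20,zz=None):
    k,l,st,ce=cv2.connectedComponentsWithStats(mask(im,c))
    for j in range(1,k):
        if st[j,4]>=amin:
            x,y,w,hh=st[j,:4]
            print(n,c,st[j,4],"px",ce[j].round(),"box",st[j,:4],{q:cast(n,ce[j],q,s).round(1).tolist() for q in z})
E
python3 - <<'E'
from h import *
for n in("scene","side"):
    im=cv2.imread(f"pics/{n}0.png")[:,:,::-1].copy()
    for c in("yellow","red","purple","white"): 
        im2=im.copy()
        if n=="side":
            im2[:100]=0;im2[:,360:]=0
        else: im2[:130]=0;im2[275:]=0;im2[:,:190]=0;im2[:,500:]=0
        blobs(n,im2,c,(6,80),amin=15)
E
```

```text
scene red 151 px [277. 142.] box [266 137  23  12] {6: [351.4, -292.6], 80: [448.2, -226.6]}
scene red 38 px [303. 148.] box [299 146  10   5] {6: [342.9, -202.5], 80: [440.6, -146.1]}
scene red 110 px [194. 186.] box [190 180  13  15] {6: [643.6, -380.8], 80: [709.5, -305.6]}
scene red 281 px [348. 243.] box [334 233  28  20] {6: [646.2, 83.1], 80: [711.9, 109.3]}
scene red 197 px [235. 264.] box [222 256  25  16] {6: [819.7, -113.5], 80: [867.1, -66.5]}
scene purple 53 px [355. 165.] box [350 162  11   7] {6: [354.3, -23.9], 80: [450.8, 13.6]}
scene purple 215 px [271. 197.] box [259 190  25  16] {6: [586.6, -165.8], 80: [658.6, -113.3]}
scene white 38 px [416. 175.] box [411 172  13   8] {6: [320.6, 149.6], 80: [420.7, 168.8]}
scene white 80 px [456. 190.] box [450 186  13   8] {6: [335.5, 265.3], 80: [434.1, 272.3]}
scene white 935 px [207. 236.] box [190 204  39  67] {6: [778.5, -226.5], 80: [830.2, -167.5]}
scene white 305 px [320. 226.] box [306 217  29  20] {6: [626.9, -0.5], 80: [694.7, 34.5]}
side yellow 37 px [304. 114.] box [299 112  12   5] {6: [597.0, 491.9], 80: [591.8
[... 595 characters left out ...]
 [241 184  14   9] {6: [436.2, 104.1], 80: [450.5, 12.4]}
side purple 547 px [314. 268.] box [298 257  32  23] {6: [590.2, -161.3], 80: [585.9, -220.9]}
side white 43 px [ 15. 108.] box [  0 100  28  16] {6: [-440.7, 604.7], 80: [-320.3, 452.5]}
side white 50 px [249. 130.] box [244 127  11   6] {6: [418.9, 397.7], 80: [435.3, 270.5]}
side white 39 px [241. 151.] box [235 148  12   7] {6: [403.2, 279.0], 80: [421.4, 166.1]}
side white 15 px [240. 205.] box [239 202   3   7] {6: [423.3, 40.5], 80: [439.2, -43.5]}
side white 281 px [326. 213.] box [313 206  27  15] {6: [629.7, 2.8], 80: [620.6, -76.6]}
side white 221 px [185. 244.] box [175 238  21  13] {6: [314.2, -83.9], 80: [343.3, -152.8]}
```

Both views agree to within about 3 mm. Pocket spacing comes out at 85.5 mm and tray yaw at about -13.5°. I'll hold tool yaw at 76.5°, so the fingers close across the tray, and go above the red root.

```bash
python3 -m crank '[{"tx":37,"ty":-35,"rz":-0.13},{"tx":74,"ty":-69,"rz":-0.26},{"tx":112,"ty":-104,"rz":-0.39},{"tx":149,"ty":-139,"rz":-0.52},{"tx":186,"ty":-173,"rz":-0.65},{"tx":223,"ty":-208,"rz":-0.78},{"tx":260,"ty":-243,"rz":-0.91},{"tx":297,"ty":-277,"rz":-1.015},{"tx":334,"ty":-312,"rz":-1.015},{"tx":371,"ty":-347,"rz":-1.015}]' 40
python3 -m crank '[{"hand":1},{"hand":1},{"hand":1}]'
cat > look.py <<'E'
from h import *
import sys
s=arm.read_state();im=optics.capture("wrist");cv2.imwrite(f"pics/{sys.argv[1]}.png",im[:,:,::-1])
m=R.from_quat(np.roll(s["orientation"],-1)).as_matrix()
print("tcp",s["tcp_pos"].round(1),"yaw",np.degrees(np.arctan2(m[1,0],m[0,0])).round(2),"tilt",m[:,2].round(3))
for c in sys.argv[2].split(","): blobs("wrist",im,c,(6,80,86),s,amin=300)
E
python3 look.py w1 red,purple,yellow
```

```text
tcp [ 196.4 -592.8  230.3] yaw 18.33 tilt [-0.     0.002 -1.   ]schema error: expected keys hand, tx, ty, tz, rx, ry, rz
schema error: expected keys hand, tx, ty, tz, rx, ry, rz
```

View pics/w1.png

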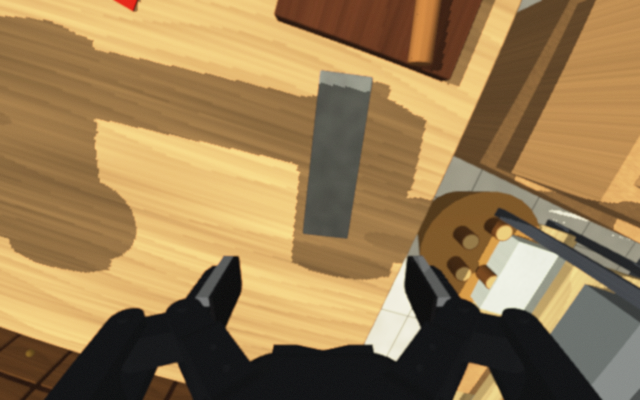

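The moves were refused because every key is required, so the arm hasn't moved. The picture shows only bare bench, with the fingers at (225,280) and (425,280). I'll resend with full rows.

```bash
python3 -m crank '[{"hand":1,"tx":37,"ty":-35,"tz":0,"rx":0,"ry":0,"rz":-0.13},{"hand":1,"tx":74,"ty":-69,"tz":0,"rx":0,"ry":0,"rz":-0.26},{"hand":1,"tx":112,"ty":-104,"tz":0,"rx":0,"ry":0,"rz":-0.39},{"hand":1,"tx":149,"ty":-139,"tz":0,"rx":0,"ry":0,"rz":-0.52},{"hand":1,"tx":186,"ty":-173,"tz":0,"rx":0,"ry":0,"rz":-0.65},{"hand":1,"tx":223,"ty":-208,"tz":0,"rx":0,"ry":0,"rz":-0.78},{"hand":1,"tx":260,"ty":-243,"tz":0,"rx":0,"ry":0,"rz":-0.91},{"hand":1,"tx":297,"ty":-277,"tz":0,"rx":0,"ry":0,"rz":-1.015},{"hand":1,"tx":334,"ty":-312,"tz":0,"rx":0,"ry":0,"rz":-1.015},{"hand":1,"tx":371,"ty":-347,"tz":0,"rx":0,"ry":0,"rz":-1.015}]' 40
python3 -m crank '[{"hand":1,"tx":0,"ty":0,"tz":0,"rx":0,"ry":0,"rz":0},{"hand":1,"tx":0,"ty":0,"tz":0,"rx":0,"ry":0,"rz":0},{"hand":1,"tx":0,"ty":0,"tz":0,"rx":0,"ry":0,"rz":0}]'
python3 look.py w2 red,purple,yellow,white
```

```text
time: 1.2
tcp_pos: [436.3, -152.3, 231.4]
orientation: [0.0, 0.785, 0.619, 0.0]
wrist_force: [0.9, 0.1, -0.2]
width: 85.8
grip_force: 0.0
time: 1.5
tcp_pos: [435.4, -155.0, 231.2]
orientation: [-0.0, 0.786, 0.619, -0.0]
wrist_force: [-0.3, -0.4, -0.2]
width: 85.4
grip_force: 0.0
tcp [ 435.4 -155.   231.2] yaw 76.43 tilt [-0. -0. -1.]
wrist red 1341 px [607.  71.] box [585  35  46  61] {6: [815.0, -108.6], 80: [742.5, -102.4], 86: [736.6, -101.9]}
wrist red 686 px [326. 179.] box [312 165  30  29] {6: [438.9, -163.6], 80: [442.0, -146.4], 86: [442.2, -145.0]}
wrist red 1257 px [287. 276.] box [267 260  40  34] {6: [348.1, -293.8], 80: [369.5, -250.4], 86: [371.2, -246.9]}
wrist red 1048 px [494. 289.] box [474 271  38  37] {6: [650.3, -392.8], 80: [610.9, -329.5], 86: [607.7, -324.4]}
wrist purple 844 px [296.  12.] box [279   0  35  29] {6: [450.8, 33.8], 80: [451.5, 11.3], 86: [451.5, 9.5]}
wrist purple 1908 px [442. 151.] box [419 129  47  45] {6: [593.0, -162.5], 80: [565.1, -145.5], 86: [562.8, -144.2]}
wrist yellow 2458 px [450.  81.] box [425  55  51  53] {6: [612.9, -80.0], 80
[... 268 characters left out ...]
4]}
wrist white 1352 px [457.  14.] box [432   0  50  29] {6: [630.3, -8.5], 80: [594.9, -22.5], 86: [592.0, -23.6]}
wrist white 10744 px [603. 212.] box [549 128  91 171] {6: [819.6, -304.6], 80: [746.1, -259.1], 86: [740.2, -255.4]}
wrist white 899 px [221. 150.] box [203 132  37  36] {6: [315.8, -93.8], 80: [343.7, -90.6], 86: [345.9, -90.4]}
wrist white 2459 px [608. 370.] box [574 342  66  58] {6: [868.1, -638.9], 80: [784.9, -526.2], 86: [778.2, -517.0]}
wrist white 618 px [ 10. 386.] box [  0 360  30  40] {6: [-262.1, -419.0], 80: [-118.1, -350.5], 86: [-106.4, -344.9]}
wrist white 1088 px [476. 384.] box [454 364  45  36] {6: [614.5, -593.1], 80: [582.3, -489.5], 86: [579.7, -481.2]}
```

View pics/w2.png

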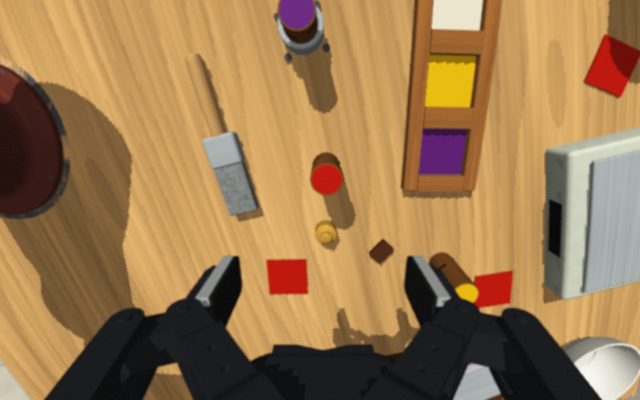

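The wrist view shows the red root's top at (326,179), the sleeve with purple at (297,12), and the purple and yellow pockets at (442,151) and (450,81). From here the root is at (441,-147) and the pockets are within 4 mm of the earlier estimates. Next I'll grasp red and lift it.

```bash
cat > go.py <<'E'
from h import *
import sys
s=arm.read_state();m=R.from_quat(np.roll(s["orientation"],-1)).as_matrix()
print("tx ty tz",(m.T@(np.array(list(map(float,sys.argv[1:4])))-s["tcp_pos"])).round(1))
E
python3 -m crank '[{"hand":1,"tx":9.5,"ty":4,"tz":30,"rx":0,"ry":0,"rz":0},{"hand":1,"tx":9.5,"ty":4,"tz":75,"rx":0,"ry":0,"rz":0},{"hand":1,"tx":9.5,"ty":4,"tz":110,"rx":0,"ry":0,"rz":0},{"hand":1,"tx":9.5,"ty":4,"tz":140,"rx":0,"ry":0,"rz":0},{"hand":1,"tx":9.5,"ty":4,"tz":165,"rx":0,"ry":0,"rz":0},{"hand":1,"tx":9.5,"ty":4,"tz":180,"rx":0,"ry":0,"rz":0},{"hand":1,"tx":9.5,"ty":4,"tz":189,"rx":0,"ry":0,"rz":0},{"hand":1,"tx":9.5,"ty":4,"tz":189,"rx":0,"ry":0,"rz":0},{"hand":0.6,"tx":9.5,"ty":4,"tz":189,"rx":0,"ry":0,"rz":0},{"hand":0.3,"tx":9.5,"ty":4,"tz":189,"rx":0,"ry":0,"rz":0}]' 40
python3 -m crank '[{"hand":0.2,"tx":0,"ty":0,"tz":0,"rx":0,"ry":0,"rz":0},{"hand":0.1,"tx":0,"ty":0,"tz":0,"rx":0,"ry":0,"rz":0},{"hand":0,"tx":0,"ty":0,"tz":0,"rx":0,"ry":0,"rz":0},{"hand":0,"tx":0,"ty":0,"tz":0,"rx":0,"ry":0,"rz":0},{"hand":0,"tx":0,"ty":0,"tz":0,"rx":0,"ry":0,"rz":0},{"hand":0,"tx":0,"ty":0,"tz":0,"rx":0,"ry":0,"rz":0}]' 40
python3 go.py 651 87 165
```

```text
time: 2.55
tcp_pos: [442.8, -146.8, 43.6]
orientation: [0.001, 0.786, 0.619, 0.0]
wrist_force: [0.2, 0.3, -0.1]
width: 59.0
grip_force: 0.0
time: 3.15
tcp_pos: [442.6, -146.3, 43.3]
orientation: [0.001, 0.785, 0.619, 0.0]
wrist_force: [-1.1, 0.8, 6.7]
width: 35.3
grip_force: 39.8
tx ty tz [ 275.5  148.3 -121.6]
```

```bash
python3 -m crank '[{"hand":0,"tx":0,"ty":0,"tz":-30,"rx":0,"ry":0,"rz":0},{"hand":0,"tx":0,"ty":0,"tz":-70,"rx":0,"ry":0,"rz":0},{"hand":0,"tx":0,"ty":0,"tz":-105,"rx":0,"ry":0,"rz":0},{"hand":0,"tx":15,"ty":15,"tz":-121,"rx":0,"ry":0,"rz":0},{"hand":0,"tx":45,"ty":45,"tz":-121,"rx":0,"ry":0,"rz":0},{"hand":0,"tx":75,"ty":75,"tz":-121,"rx":0,"ry":0,"rz":0},{"hand":0,"tx":105,"ty":105,"tz":-121,"rx":0,"ry":0,"rz":0},{"hand":0,"tx":130,"ty":130,"tz":-121,"rx":0,"ry":0,"rz":0},{"hand":0,"tx":145,"ty":145,"tz":-121,"rx":0,"ry":0,"rz":0},{"hand":0,"tx":155,"ty":148,"tz":-121,"rx":0,"ry":0,"rz":0}]'
python3 -m crank '[{"hand":0,"tx":0,"ty":0,"tz":0,"rx":0,"ry":0,"rz":0},{"hand":0,"tx":0,"ty":0,"tz":0,"rx":0,"ry":0,"rz":0},{"hand":0,"tx":0,"ty":0,"tz":0,"rx":0,"ry":0,"rz":0}]'
python3 look.py w3 red,white,yellow; python3 go.py 651 87 165
```

```text
time: 4.15
tcp_pos: [623.0, -28.7, 162.4]
orientation: [-0.0, 0.785, 0.619, -0.0]
wrist_force: [-0.0, 0.6, -1.1]
width: 35.3
grip_force: 40.1
time: 4.45
tcp_pos: [621.1, -30.5, 163.2]
orientation: [-0.0, 0.786, 0.619, -0.0]
wrist_force: [-0.9, 0.5, -0.6]
width: 34.9
grip_force: 40.1
tcp [621.1 -30.5 163.2] yaw 76.43 tilt [-0.001 -0.    -1.   ]
wrist red 3968 px [324.  66.] box [294  34  62  65] {6: [651.6, 86.4], 80: [648.7, 76.6], 86: [648.5, 75.8]}
wrist red 2324 px [511. 206.] box [479 177  65  58] {6: [824.3, -102.4], 80: [778.9, -65.7], 86: [775.2, -62.7]}
wrist red 3427 px [323. 299.] box [287 269  73  61] {6: [588.0, -171.9], 80: [600.9, -118.0], 86: [601.9, -113.7]}
wrist white 407 px [13. 26.] box [ 0  3 23 44] {6: [358.8, 205.9], 80: [428.1, 166.6], 86: [433.7, 163.4]}
wrist white 2968 px [324. 154.] box [297 127  56  55] {6: [631.5, 3.0], 80: [633.6, 13.7], 86: [633.8, 14.6]}
wrist white 21464 px [578. 301.] box [441 145 199 255] {6: [913.9, -261.5], 80: [846.4, -185.6], 86: [840.9, -179.4]}
wrist white 372 px [154. 174.] box [128 162  45  36] {6: [446.8, 26.6], 80: [494.4, 31.5], 86: [498.3, 31.9]}
wrist white 850 px [ 99. 293.] box [ 79 273  39  43] {6: [307.6, -99.9], 80: [389.6, -63.8], 86: [396.2, -60.9]}
wrist yellow 5632 px [593.  77.] box [506   0 134 147] {6: [919.1, 18.3], 80: [850.3, 25.3], 86: [844.7, 25.8]}
tx ty tz [121.3   1.3  -1.7]
```

View pics/w3.png

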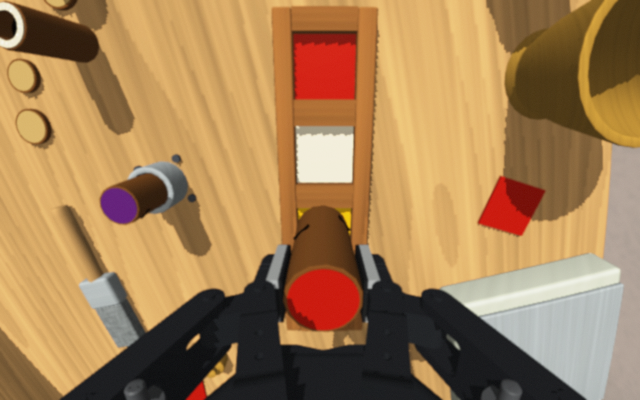

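The wrist view shows the red root held upright at (323,299), the red pocket at (324,66) and the white pocket at (324,154). That gives red (651.5,86.8) and white (631.5,3.5), which matches the 85 mm pitch. Now I'll place red.

```bash
python3 -m crank '[{"hand":0,"tx":30,"ty":1.5,"tz":0,"rx":0,"ry":0,"rz":0},{"hand":0,"tx":65,"ty":1.5,"tz":0,"rx":0,"ry":0,"rz":0},{"hand":0,"tx":100,"ty":1.5,"tz":0,"rx":0,"ry":0,"rz":0},{"hand":0,"tx":116,"ty":1.5,"tz":10,"rx":0,"ry":0,"rz":0},{"hand":0,"tx":121,"ty":1.5,"tz":30,"rx":0,"ry":0,"rz":0},{"hand":0,"tx":121,"ty":1.5,"tz":60,"rx":0,"ry":0,"rz":0},{"hand":0,"tx":121,"ty":1.5,"tz":85,"rx":0,"ry":0,"rz":0},{"hand":0,"tx":121,"ty":1.5,"tz":100,"rx":0,"ry":0,"rz":0},{"hand":0,"tx":121,"ty":1.5,"tz":108,"rx":0,"ry":0,"rz":0},{"hand":0,"tx":121,"ty":1.5,"tz":112,"rx":0,"ry":0,"rz":0}]'
python3 -m crank '[{"hand":0,"tx":0,"ty":0,"tz":0,"rx":0,"ry":0,"rz":0},{"hand":0,"tx":0,"ty":0,"tz":0.7,"rx":0,"ry":0,"rz":0},{"hand":0,"tx":0,"ty":0,"tz":1.2,"rx":0,"ry":0,"rz":0},{"hand":0,"tx":0,"ty":0,"tz":1.2,"rx":0,"ry":0,"rz":0}]'
```

```text
time: 5.5
tcp_pos: [651.6, 86.9, 50.8]
orientation: [-0.0, 0.786, 0.619, -0.0]
wrist_force: [0.2, 0.1, -0.9]
width: 35.1
grip_force: 40.1
time: 5.9
tcp_pos: [652.3, 87.4, 51.0]
orientation: [0.0, 0.785, 0.619, 0.001]
wrist_force: [-0.1, -0.1, -1.1]
width: 35.1
grip_force: 40.1
```

```bash
python3 -m crank '[{"hand":0,"tx":0,"ty":0,"tz":1,"rx":0,"ry":0,"rz":0},{"hand":0,"tx":0,"ty":0,"tz":1.5,"rx":0,"ry":0,"rz":0},{"hand":0.5,"tx":0,"ty":0,"tz":1.5,"rx":0,"ry":0,"rz":0},{"hand":0.6,"tx":0,"ty":0,"tz":1.5,"rx":0,"ry":0,"rz":0},{"hand":0.8,"tx":0,"ty":0,"tz":1.5,"rx":0,"ry":0,"rz":0},{"hand":0.9,"tx":0,"ty":0,"tz":1.5,"rx":0,"ry":0,"rz":0},{"hand":1,"tx":0,"ty":0,"tz":1.5,"rx":0,"ry":0,"rz":0},{"hand":1,"tx":0,"ty":0,"tz":-20,"rx":0,"ry":0,"rz":0},{"hand":1,"tx":0,"ty":0,"tz":-60,"rx":0,"ry":0,"rz":0},{"hand":1,"tx":0,"ty":0,"tz":-100,"rx":0,"ry":0,"rz":0}]'
python3 go.py 435 271 165
```

```text
time: 6.9
tcp_pos: [650.9, 87.4, 149.9]
orientation: [-0.001, 0.785, 0.619, -0.001]
wrist_force: [0.7, -1.1, -0.3]
width: 85.6
grip_force: 0.0
tx ty tz [ 128.1 -252.9  -14.5]
```

```bash
python3 -m crank '[{"hand":1,"tx":0,"ty":-20,"tz":-15,"rx":0,"ry":0,"rz":0},{"hand":1,"tx":20,"ty":-60,"tz":-15,"rx":0,"ry":0,"rz":0},{"hand":1,"tx":30,"ty":-105,"tz":-15,"rx":0,"ry":0,"rz":0},{"hand":1,"tx":40,"ty":-150,"tz":-15,"rx":0,"ry":0,"rz":0},{"hand":1,"tx":50,"ty":-195,"tz":-15,"rx":0,"ry":0,"rz":0},{"hand":1,"tx":60,"ty":-230,"tz":-15,"rx":0,"ry":0,"rz":0},{"hand":1,"tx":68,"ty":-253,"tz":-15,"rx":0,"ry":0,"rz":0},{"hand":1,"tx":68,"ty":-253,"tz":-15,"rx":0,"ry":0,"rz":0},{"hand":1,"tx":68,"ty":-253,"tz":-15,"rx":0,"ry":0,"rz":0},{"hand":1,"tx":68,"ty":-253,"tz":-15,"rx":0,"ry":0,"rz":0}]'
python3 look.py w4 white; python3 - <<'E'
from h import *
im=optics.capture("side");cv2.imwrite("pics/s4.png",cv2.resize(im[100:260,200:400,::-1],None,fx=4,fy=3.75))
blobs("side",im,"red",(86,),amin=100)
E
python3 go.py 435 271 42
```

```text
time: 7.9
tcp_pos: [422.6, 212.3, 165.4]
orientation: [0.0, 0.786, 0.619, 0.0]
wrist_force: [-0.2, -0.6, -0.2]
width: 85.4
grip_force: 0.0
tcp [422.6 212.3 165.4] yaw 76.44 tilt [ 0.001 -0.    -1.   ]
wrist white 1247 px [321. 133.] box [302 114  40  40] {6: [435.3, 267.4], 80: [436.7, 272.7], 86: [436.8, 273.2]}
wrist white 421 px [333. 252.] box [316 237  35  32] {6: [416.1, 131.1], 80: [422.3, 169.8], 86: [422.8, 173.0]}
wrist white 605 px [514. 301.] box [497 288  39  28] {6: [629.7, 4.6], 80: [583.6, 74.3], 86: [579.8, 79.9]}
wrist white 1040 px [620. 387.] box [592 370  48  30] {6: [809.2, -220.5], 80: [719.2, -95.8], 86: [711.9, -85.7]}
side red 521 px [418. 246.] box [403 233  31  27] {86: [787.4, -182.9]}
side red 979 px [180. 335.] box [158 318  44  35] {86: [373.0, -347.8]}
side red 1231 px [358. 383.] box [340 366  38  34] {86: [635.6, -432.4]}
tx ty tz [ 60.1  -1.8 123.2]
```

View pics/w4.png

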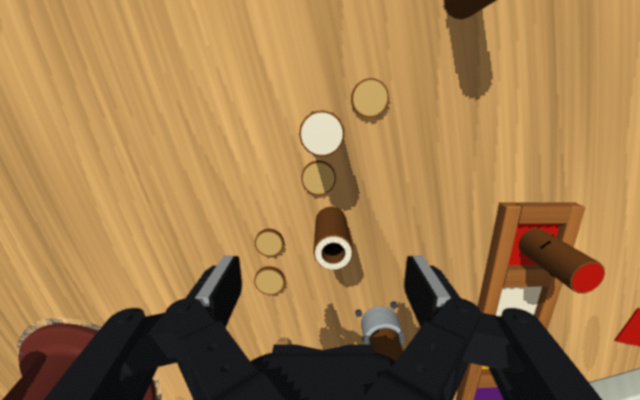

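View pics/s4.png

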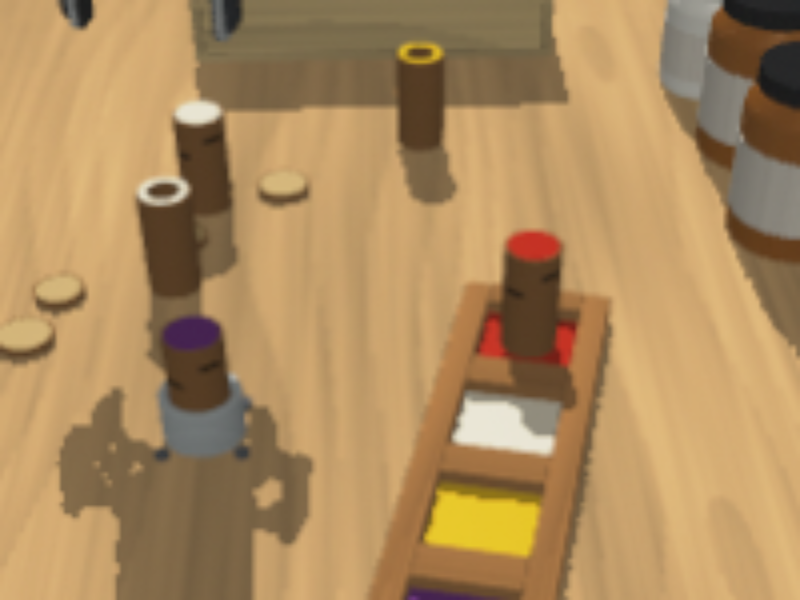

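In the wrist view, sound white is at (321,133) and hollow white at (333,252). The side crop shows red standing upright in its pocket. I'll grasp white at (436.5,272).

```bash
python3 -m crank '[{"hand":1,"tx":30,"ty":-0.5,"tz":0,"rx":0,"ry":0,"rz":0},{"hand":1,"tx":61,"ty":-0.5,"tz":10,"rx":0,"ry":0,"rz":0},{"hand":1,"tx":61,"ty":-0.5,"tz":45,"rx":0,"ry":0,"rz":0},{"hand":1,"tx":61,"ty":-0.5,"tz":80,"rx":0,"ry":0,"rz":0},{"hand":1,"tx":61,"ty":-0.5,"tz":105,"rx":0,"ry":0,"rz":0},{"hand":1,"tx":61,"ty":-0.5,"tz":118,"rx":0,"ry":0,"rz":0},{"hand":1,"tx":61,"ty":-0.5,"tz":123,"rx":0,"ry":0,"rz":0},{"hand":0.8,"tx":61,"ty":-0.5,"tz":123,"rx":0,"ry":0,"rz":0},{"hand":0.6,"tx":61,"ty":-0.5,"tz":123,"rx":0,"ry":0,"rz":0},{"hand":0.3,"tx":61,"ty":-0.5,"tz":123,"rx":0,"ry":0,"rz":0}]' 40
python3 -m crank '[{"hand":0.2,"tx":0,"ty":0,"tz":0,"rx":0,"ry":0,"rz":0},{"hand":0.1,"tx":0,"ty":0,"tz":0,"rx":0,"ry":0,"rz":0},{"hand":0,"tx":0,"ty":0,"tz":0,"rx":0,"ry":0,"rz":0},{"hand":0,"tx":0,"ty":0,"tz":0,"rx":0,"ry":0,"rz":0},{"hand":0,"tx":0,"ty":0,"tz":0,"rx":0,"ry":0,"rz":0},{"hand":0,"tx":0,"ty":0,"tz":0,"rx":0,"ry":0,"rz":0}]' 40
python3 go.py 631.5 3.5 165
```

```text
time: 9.0
tcp_pos: [436.8, 272.6, 43.9]
orientation: [0.0, 0.785, 0.619, 0.002]
wrist_force: [0.6, 0.1, 1.1]
width: 44.0
grip_force: 0.0
time: 9.6
tcp_pos: [436.6, 272.6, 43.7]
orientation: [0.0, 0.785, 0.619, 0.001]
wrist_force: [-0.6, 0.1, 6.3]
width: 35.2
grip_force: 40.0
tx ty tz [-215.9  252.7 -121. ]
```

```bash
python3 -m crank '[{"hand":0,"tx":0,"ty":0,"tz":-30,"rx":0,"ry":0,"rz":0},{"hand":0,"tx":0,"ty":0,"tz":-70,"rx":0,"ry":0,"rz":0},{"hand":0,"tx":0,"ty":0,"tz":-105,"rx":0,"ry":0,"rz":0},{"hand":0,"tx":-13,"ty":15,"tz":-121,"rx":0,"ry":0,"rz":0},{"hand":0,"tx":-39,"ty":45,"tz":-121,"rx":0,"ry":0,"rz":0},{"hand":0,"tx":-65,"ty":75,"tz":-121,"rx":0,"ry":0,"rz":0},{"hand":0,"tx":-91,"ty":105,"tz":-121,"rx":0,"ry":0,"rz":0},{"hand":0,"tx":-117,"ty":137,"tz":-121,"rx":0,"ry":0,"rz":0},{"hand":0,"tx":-143,"ty":167,"tz":-121,"rx":0,"ry":0,"rz":0},{"hand":0,"tx":-169,"ty":197,"tz":-121,"rx":0,"ry":0,"rz":0}]'
python3 -m crank '[{"hand":0,"tx":-20,"ty":25,"tz":0,"rx":0,"ry":0,"rz":0},{"hand":0,"tx":-35,"ty":44,"tz":0,"rx":0,"ry":0,"rz":0},{"hand":0,"tx":-43,"ty":52,"tz":0,"rx":0,"ry":0,"rz":0},{"hand":0,"tx":-47,"ty":55.5,"tz":0,"rx":0,"ry":0,"rz":0},{"hand":0,"tx":-47,"ty":55.5,"tz":0,"rx":0,"ry":0,"rz":0},{"hand":0,"tx":-47,"ty":55.5,"tz":0,"rx":0,"ry":0,"rz":0}]'
python3 go.py 631.5 3.5 49.5
```

```text
time: 10.6
tcp_pos: [588.0, 60.3, 162.7]
orientation: [-0.0, 0.785, 0.619, -0.0]
wrist_force: [0.3, -0.3, -0.6]
width: 35.4
grip_force: 40.1
time: 11.2
tcp_pos: [629.9, 4.0, 163.0]
orientation: [-0.0, 0.785, 0.619, -0.0]
wrist_force: [-0.2, -0.5, -1.2]
width: 35.2
grip_force: 40.2
tx ty tz [-1.000e-01  1.800e+00  1.135e+02]
```

```bash
python3 -m crank '[{"hand":0,"tx":0,"ty":1.5,"tz":25,"rx":0,"ry":0,"rz":0},{"hand":0,"tx":0,"ty":1.5,"tz":55,"rx":0,"ry":0,"rz":0},{"hand":0,"tx":0,"ty":1.5,"tz":80,"rx":0,"ry":0,"rz":0},{"hand":0,"tx":0,"ty":1.5,"tz":97,"rx":0,"ry":0,"rz":0},{"hand":0,"tx":0,"ty":1.5,"tz":106,"rx":0,"ry":0,"rz":0},{"hand":0,"tx":0,"ty":1.5,"tz":111,"rx":0,"ry":0,"rz":0},{"hand":0,"tx":0,"ty":1.5,"tz":113,"rx":0,"ry":0,"rz":0},{"hand":0,"tx":0,"ty":1.5,"tz":114,"rx":0,"ry":0,"rz":0},{"hand":0,"tx":0,"ty":1.5,"tz":114,"rx":0,"ry":0,"rz":0}]'
python3 -m crank '[{"hand":0.3,"tx":0,"ty":0,"tz":0,"rx":0,"ry":0,"rz":0},{"hand":0.5,"tx":0,"ty":0,"tz":0,"rx":0,"ry":0,"rz":0},{"hand":0.7,"tx":0,"ty":0,"tz":0,"rx":0,"ry":0,"rz":0},{"hand":0.9,"tx":0,"ty":0,"tz":0,"rx":0,"ry":0,"rz":0},{"hand":1,"tx":0,"ty":0,"tz":0,"rx":0,"ry":0,"rz":0},{"hand":1,"tx":0,"ty":0,"tz":0,"rx":0,"ry":0,"rz":0},{"hand":1,"tx":0,"ty":0,"tz":-20,"rx":0,"ry":0,"rz":0},{"hand":1,"tx":0,"ty":0,"tz":-60,"rx":0,"ry":0,"rz":0},{"hand":1,"tx":0,"ty":0,"tz":-100,"rx":0,"ry":0,"rz":0},{"hand":1,"tx":0,"ty":0,"tz":-115,"rx":0,"ry":0,"rz":0}]'
python3 go.py 437 -46 165
```

```text
time: 12.1
tcp_pos: [632.7, 2.6, 50.2]
orientation: [0.001, 0.785, 0.619, 0.001]
wrist_force: [-0.4, -0.1, 0.3]
width: 34.9
grip_force: 40.2
time: 13.1
tcp_pos: [634.4, 2.4, 169.6]
orientation: [0.003, 0.785, 0.619, 0.003]
wrist_force: [0.7, -0.5, 1.1]
width: 85.7
grip_force: 0.0
tx ty tz [ -93.3 -180.6    3.1]
```

Next is purple in the sleeve at about (450.6,12). I'll stop 60 mm short of it for a close look.

```bash
python3 -m crank '[{"hand":1,"tx":-20,"ty":-40,"tz":0,"rx":0,"ry":0,"rz":0},{"hand":1,"tx":-45,"ty":-80,"tz":0,"rx":0,"ry":0,"rz":0},{"hand":1,"tx":-65,"ty":-120,"tz":0,"rx":0,"ry":0,"rz":0},{"hand":1,"tx":-85,"ty":-155,"tz":0,"rx":0,"ry":0,"rz":0},{"hand":1,"tx":-93,"ty":-178,"tz":0,"rx":0,"ry":0,"rz":0},{"hand":1,"tx":-93,"ty":-178,"tz":0,"rx":0,"ry":0,"rz":0},{"hand":1,"tx":-93,"ty":-178,"tz":0,"rx":0,"ry":0,"rz":0},{"hand":1,"tx":-93,"ty":-178,"tz":0,"rx":0,"ry":0,"rz":0}]'
python3 look.py w5 purple,white; python3 - <<'E'
from h import *
im=optics.capture("side");cv2.imwrite("pics/s5.png",cv2.resize(im[100:260,200:400,::-1],None,fx=4,fy=3.75))
E
python3 go.py 451 12 42
```

```text
time: 13.9
tcp_pos: [437.8, -46.0, 164.1]
orientation: [0.0, 0.785, 0.619, 0.0]
wrist_force: [0.0, 0.2, -0.1]
width: 85.5
grip_force: 0.0
tcp [437.8 -46.  164.1] yaw 76.49 tilt [ 0.  0. -1.]
wrist purple 1323 px [322. 134.] box [302 114  41  41] {6: [450.5, 8.3], 80: [452.0, 13.9], 86: [452.1, 14.3]}
wrist purple 1808 px [472. 251.] box [447 231  51  41] {6: [593.0, -164.5], 80: [559.5, -116.5], 86: [556.8, -112.6]}
wrist white 828 px [481.  97.] box [469  69  42  59] {6: [616.5, 7.6], 80: [577.2, 13.4], 86: [574.0, 13.8]}
wrist white 1295 px [558.  95.] box [539  74  39  43] {6: [697.2, -7.5], 80: [638.1, 1.9], 86: [633.3, 2.7]}
wrist white 456 px [321. 116.] box [296 103  52  41] {6: [453.6, 25.7], 80: [454.3, 27.0], 86: [454.3, 27.1]}
wrist white 800 px [231. 248.] box [211 231  41  35] {6: [316.5, -93.7], 80: [350.9, -63.0], 86: [353.7, -60.6]}
wrist white 5350 px [618. 311.] box [585 230  55 162] {6: [794.6, -312.8], 80: [711.5, -228.3], 86: [704.8, -221.5]}
tx ty tz [ 59.5  -0.7 122.1]
```

View pics/w5.png

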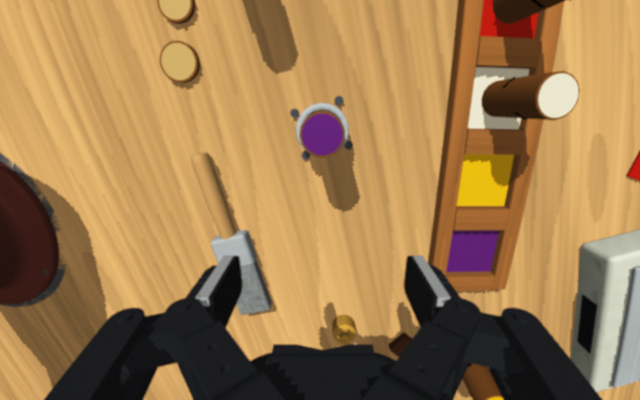

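View pics/s5.png

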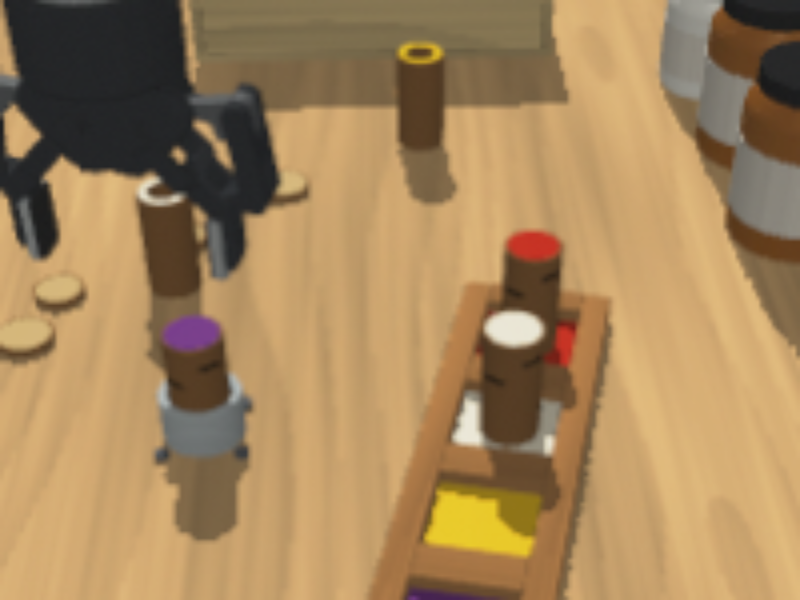

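Purple's top is at (322,134) in the wrist view, which gives (451.7,13.2), and the sleeve is concentric with it. The side crop shows white upright in its pocket. I'll grasp purple a little higher, with the TCP at 45, to stay clear of the 34 mm sleeve.

```bash
python3 -m crank '[{"hand":1,"tx":30,"ty":-0.4,"tz":0,"rx":0,"ry":0,"rz":0},{"hand":1,"tx":60.5,"ty":-0.4,"tz":10,"rx":0,"ry":0,"rz":0},{"hand":1,"tx":60.5,"ty":-0.4,"tz":45,"rx":0,"ry":0,"rz":0},{"hand":1,"tx":60.5,"ty":-0.4,"tz":80,"rx":0,"ry":0,"rz":0},{"hand":1,"tx":60.5,"ty":-0.4,"tz":102,"rx":0,"ry":0,"rz":0},{"hand":1,"tx":60.5,"ty":-0.4,"tz":115,"rx":0,"ry":0,"rz":0},{"hand":1,"tx":60.5,"ty":-0.4,"tz":119,"rx":0,"ry":0,"rz":0},{"hand":0.8,"tx":60.5,"ty":-0.4,"tz":119,"rx":0,"ry":0,"rz":0},{"hand":0.6,"tx":60.5,"ty":-0.4,"tz":119,"rx":0,"ry":0,"rz":0},{"hand":0.3,"tx":60.5,"ty":-0.4,"tz":119,"rx":0,"ry":0,"rz":0}]' 40
python3 -m crank '[{"hand":0.2,"tx":0,"ty":0,"tz":0,"rx":0,"ry":0,"rz":0},{"hand":0.1,"tx":0,"ty":0,"tz":0,"rx":0,"ry":0,"rz":0},{"hand":0,"tx":0,"ty":0,"tz":0,"rx":0,"ry":0,"rz":0},{"hand":0,"tx":0,"ty":0,"tz":0,"rx":0,"ry":0,"rz":0},{"hand":0,"tx":0,"ty":0,"tz":0,"rx":0,"ry":0,"rz":0},{"hand":0,"tx":0,"ty":0,"tz":0,"rx":0,"ry":0,"rz":0}]' 40
python3 go.py 592 -162.5 165
```

```text
time: 15.0
tcp_pos: [452.1, 12.6, 46.6]
orientation: [0.001, 0.785, 0.619, 0.001]
wrist_force: [0.1, -0.3, 0.2]
width: 43.8
grip_force: 0.0
time: 15.6
tcp_pos: [452.0, 12.6, 46.6]
orientation: [0.001, 0.785, 0.619, 0.001]
wrist_force: [-1.7, 0.3, 6.1]
width: 35.0
grip_force: 39.9
tx ty tz [-137.5  177.4 -118.1]
```

Forces are low, so I'll draw it straight up slowly and then carry it to the purple pocket.

```bash
python3 -m crank '[{"hand":0,"tx":0,"ty":0,"tz":-10,"rx":0,"ry":0,"rz":0},{"hand":0,"tx":0,"ty":0,"tz":-20,"rx":0,"ry":0,"rz":0},{"hand":0,"tx":0,"ty":0,"tz":-30,"rx":0,"ry":0,"rz":0},{"hand":0,"tx":0,"ty":0,"tz":-40,"rx":0,"ry":0,"rz":0},{"hand":0,"tx":0,"ty":0,"tz":-60,"rx":0,"ry":0,"rz":0},{"hand":0,"tx":0,"ty":0,"tz":-90,"rx":0,"ry":0,"rz":0},{"hand":0,"tx":0,"ty":0,"tz":-113,"rx":0,"ry":0,"rz":0},{"hand":0,"tx":-11,"ty":14,"tz":-118,"rx":0,"ry":0,"rz":0},{"hand":0,"tx":-35,"ty":45,"tz":-118,"rx":0,"ry":0,"rz":0},{"hand":0,"tx":-60,"ty":77,"tz":-118,"rx":0,"ry":0,"rz":0}]'
python3 -m crank '[{"hand":0,"tx":-25,"ty":32,"tz":0,"rx":0,"ry":0,"rz":0},{"hand":0,"tx":-50,"ty":64,"tz":0,"rx":0,"ry":0,"rz":0},{"hand":0,"tx":-68,"ty":88,"tz":0,"rx":0,"ry":0,"rz":0},{"hand":0,"tx":-77.5,"ty":100,"tz":0,"rx":0,"ry":0,"rz":0},{"hand":0,"tx":-77.5,"ty":100,"tz":0,"rx":0,"ry":0,"rz":0},{"hand":0,"tx":-77.5,"ty":100,"tz":0,"rx":0,"ry":0,"rz":0},{"hand":0,"tx":-77.5,"ty":100,"tz":0,"rx":0,"ry":0,"rz":0}]'
python3 go.py 592 -162.5 52.7; python3 look.py w6 purple
```

```text
time: 16.6
tcp_pos: [512.4, -64.8, 163.2]
orientation: [0.0, 0.785, 0.619, 0.0]
wrist_force: [0.4, 0.3, -1.4]
width: 35.0
grip_force: 40.8
time: 17.3
tcp_pos: [590.1, -161.2, 162.7]
orientation: [-0.001, 0.785, 0.619, -0.0]
wrist_force: [-1.0, 0.3, -0.7]
width: 35.0
grip_force: 40.8
tx ty tz [ -0.8   2.3 110. ]
tcp [ 590.1 -161.2  162.7] yaw 76.53 tilt [-0.001  0.001 -1.   ]
wrist purple 2400 px [324. 185.] box [297 163  55  51] {6: [592.7, -159.3], 80: [596.7, -140.8], 86: [597.0, -139.3]}
wrist purple 3332 px [323. 292.] box [288 263  71  60] {6: [559.2, -292.2], 80: [571.4, -240.9], 86: [572.4, -236.7]}
```

```bash
python3 -m crank '[{"hand":0,"tx":0,"ty":2,"tz":25,"rx":0,"ry":0,"rz":0},{"hand":0,"tx":0,"ty":2,"tz":55,"rx":0,"ry":0,"rz":0},{"hand":0,"tx":0,"ty":2,"tz":80,"rx":0,"ry":0,"rz":0},{"hand":0,"tx":0,"ty":2,"tz":95,"rx":0,"ry":0,"rz":0},{"hand":0,"tx":0,"ty":2,"tz":103,"rx":0,"ry":0,"rz":0},{"hand":0,"tx":0,"ty":2,"tz":107,"rx":0,"ry":0,"rz":0},{"hand":0,"tx":0,"ty":2,"tz":109,"rx":0,"ry":0,"rz":0},{"hand":0,"tx":0,"ty":2,"tz":110,"rx":0,"ry":0,"rz":0},{"hand":0,"tx":0,"ty":2,"tz":110.5,"rx":0,"ry":0,"rz":0},{"hand":0,"tx":0,"ty":2,"tz":110.5,"rx":0,"ry":0,"rz":0}]'
python3 -m crank '[{"hand":0.3,"tx":0,"ty":0,"tz":0,"rx":0,"ry":0,"rz":0},{"hand":0.5,"tx":0,"ty":0,"tz":0,"rx":0,"ry":0,"rz":0},{"hand":0.7,"tx":0,"ty":0,"tz":0,"rx":0,"ry":0,"rz":0},{"hand":0.9,"tx":0,"ty":0,"tz":0,"rx":0,"ry":0,"rz":0},{"hand":1,"tx":0,"ty":0,"tz":0,"rx":0,"ry":0,"rz":0},{"hand":1,"tx":0,"ty":0,"tz":0,"rx":0,"ry":0,"rz":0},{"hand":1,"tx":0,"ty":0,"tz":-20,"rx":0,"ry":0,"rz":0},{"hand":1,"tx":0,"ty":0,"tz":-60,"rx":0,"ry":0,"rz":0},{"hand":1,"tx":0,"ty":0,"tz":-100,"rx":0,"ry":0,"rz":0},{"hand":1,"tx":0,"ty":0,"tz":-115,"rx":0,"ry":0,"rz":0}]'
python3 go.py 558 -388 165
```

```text
time: 18.35
tcp_pos: [593.2, -162.9, 53.3]
orientation: [0.0, 0.785, 0.619, 0.0]
wrist_force: [0.0, 0.1, -0.7]
width: 35.1
grip_force: 40.8
time: 19.35
tcp_pos: [595.1, -163.6, 173.0]
orientation: [0.003, 0.785, 0.619, 0.002]
wrist_force: [0.3, -0.3, 0.2]
width: 85.2
grip_force: 0.0
tx ty tz [-226.8   16.3    8.4]
```

Purple is released. Next I'll go short of yellow, at about (572,-330), and look.

```bash
python3 -m crank '[{"hand":1,"tx":-40,"ty":5,"tz":0,"rx":0,"ry":0,"rz":0},{"hand":1,"tx":-85,"ty":10,"tz":0,"rx":0,"ry":0,"rz":0},{"hand":1,"tx":-130,"ty":14,"tz":2,"rx":0,"ry":0,"rz":0},{"hand":1,"tx":-175,"ty":16,"tz":4,"rx":0,"ry":0,"rz":0},{"hand":1,"tx":-210,"ty":17,"tz":5,"rx":0,"ry":0,"rz":0},{"hand":1,"tx":-226,"ty":17,"tz":5,"rx":0,"ry":0,"rz":0},{"hand":1,"tx":-226,"ty":17,"tz":5,"rx":0,"ry":0,"rz":0},{"hand":1,"tx":-226,"ty":17,"tz":5,"rx":0,"ry":0,"rz":0},{"hand":1,"tx":-226,"ty":17,"tz":5,"rx":0,"ry":0,"rz":0}]'
python3 look.py w7 yellow,purple; python3 go.py 572 -329 43
```

```text
time: 20.25
tcp_pos: [557.0, -384.7, 162.4]
orientation: [-0.0, 0.785, 0.62, 0.0]
wrist_force: [-0.3, -1.2, 0.8]
width: 85.7
grip_force: 0.0
tcp [ 557.  -384.7  162.4] yaw 76.58 tilt [-0.     0.001 -1.   ]
wrist yellow 644 px [146.  73.] box [132  59  29  31] {6: [414.3, -230.6], 80: [454.2, -249.7], 86: [457.4, -251.2]}
wrist yellow 1458 px [327. 137.] box [306 116  43  44] {6: [573.6, -334.6], 80: [574.1, -328.0], 86: [574.2, -327.5]}
tx ty tz [ 57.6   1.6 119.6]
```

View pics/w7.png

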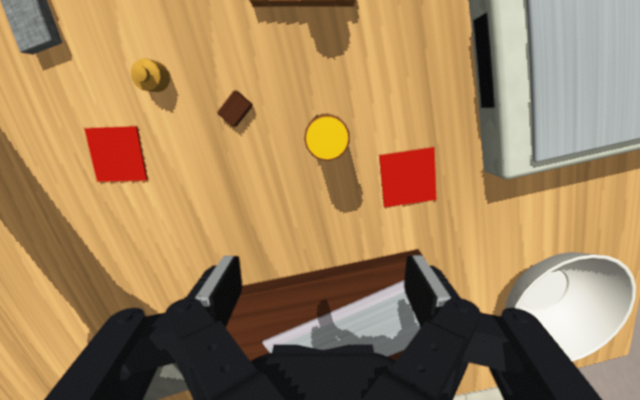

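The sound yellow root's top is at (327,137), which gives (573.5,-328.5), and there's room for the fingers on both sides. I'll grasp it.

```bash
python3 -m crank '[{"hand":1,"tx":30,"ty":3,"tz":0,"rx":0,"ry":0,"rz":0},{"hand":1,"tx":58.5,"ty":3,"tz":10,"rx":0,"ry":0,"rz":0},{"hand":1,"tx":58.5,"ty":3,"tz":45,"rx":0,"ry":0,"rz":0},{"hand":1,"tx":58.5,"ty":3,"tz":80,"rx":0,"ry":0,"rz":0},{"hand":1,"tx":58.5,"ty":3,"tz":102,"rx":0,"ry":0,"rz":0},{"hand":1,"tx":58.5,"ty":3,"tz":115,"rx":0,"ry":0,"rz":0},{"hand":1,"tx":58.5,"ty":3,"tz":119,"rx":0,"ry":0,"rz":0},{"hand":0.8,"tx":58.5,"ty":3,"tz":119,"rx":0,"ry":0,"rz":0},{"hand":0.6,"tx":58.5,"ty":3,"tz":119,"rx":0,"ry":0,"rz":0},{"hand":0.3,"tx":58.5,"ty":3,"tz":119,"rx":0,"ry":0,"rz":0}]' 40
python3 -m crank '[{"hand":0.2,"tx":0,"ty":0,"tz":0,"rx":0,"ry":0,"rz":0},{"hand":0.1,"tx":0,"ty":0,"tz":0,"rx":0,"ry":0,"rz":0},{"hand":0,"tx":0,"ty":0,"tz":0,"rx":0,"ry":0,"rz":0},{"hand":0,"tx":0,"ty":0,"tz":0,"rx":0,"ry":0,"rz":0},{"hand":0,"tx":0,"ty":0,"tz":0,"rx":0,"ry":0,"rz":0},{"hand":0,"tx":0,"ty":0,"tz":0,"rx":0,"ry":0,"rz":0}]' 40
python3 go.py 612 -79.5 165
```

```text
time: 21.3
tcp_pos: [574.1, -331.0, 45.6]
orientation: [0.002, 0.785, 0.619, 0.0]
wrist_force: [0.5, 0.5, 0.1]
width: 43.8
grip_force: 0.0
time: 21.9
tcp_pos: [573.9, -331.0, 45.4]
orientation: [0.001, 0.785, 0.619, 0.0]
wrist_force: [-0.8, 1.1, 6.5]
width: 35.4
grip_force: 39.9
tx ty tz [ 253.3  -21.5 -119.9]
```

```bash
python3 -m crank '[{"hand":0,"tx":0,"ty":0,"tz":-30,"rx":0,"ry":0,"rz":0},{"hand":0,"tx":0,"ty":0,"tz":-70,"rx":0,"ry":0,"rz":0},{"hand":0,"tx":0,"ty":0,"tz":-105,"rx":0,"ry":0,"rz":0},{"hand":0,"tx":20,"ty":-2,"tz":-121,"rx":0,"ry":0,"rz":0},{"hand":0,"tx":55,"ty":-5,"tz":-121,"rx":0,"ry":0,"rz":0},{"hand":0,"tx":95,"ty":-8,"tz":-121,"rx":0,"ry":0,"rz":0},{"hand":0,"tx":135,"ty":-12,"tz":-121,"rx":0,"ry":0,"rz":0},{"hand":0,"tx":175,"ty":-15,"tz":-121,"rx":0,"ry":0,"rz":0},{"hand":0,"tx":210,"ty":-18,"tz":-121,"rx":0,"ry":0,"rz":0},{"hand":0,"tx":235,"ty":-20,"tz":-121,"rx":0,"ry":0,"rz":0}]'
python3 -m crank '[{"hand":0,"tx":12,"ty":-1,"tz":0,"rx":0,"ry":0,"rz":0},{"hand":0,"tx":17,"ty":-1,"tz":0,"rx":0,"ry":0,"rz":0},{"hand":0,"tx":17,"ty":-1,"tz":0,"rx":0,"ry":0,"rz":0},{"hand":0,"tx":17,"ty":-1,"tz":0,"rx":0,"ry":0,"rz":0},{"hand":0,"tx":17,"ty":-1,"tz":0,"rx":0,"ry":0,"rz":0}]'
python3 go.py 612 -80.5 51.5
```

```text
time: 22.9
tcp_pos: [608.2, -94.7, 164.0]
orientation: [-0.001, 0.785, 0.619, -0.0]
wrist_force: [0.9, -0.3, -0.6]
width: 35.0
grip_force: 40.0
time: 23.4
tcp_pos: [611.5, -81.5, 164.6]
orientation: [0.0, 0.786, 0.618, -0.0]
wrist_force: [-0.5, 0.3, -0.5]
width: 34.9
grip_force: 40.0
tx ty tz [  1.1   0.3 113.1]
```

```bash
python3 -m crank '[{"hand":0,"tx":1,"ty":0,"tz":25,"rx":0,"ry":0,"rz":0},{"hand":0,"tx":1,"ty":0,"tz":55,"rx":0,"ry":0,"rz":0},{"hand":0,"tx":1,"ty":0,"tz":80,"rx":0,"ry":0,"rz":0},{"hand":0,"tx":1,"ty":0,"tz":97,"rx":0,"ry":0,"rz":0},{"hand":0,"tx":1,"ty":0,"tz":106,"rx":0,"ry":0,"rz":0},{"hand":0,"tx":1,"ty":0,"tz":110,"rx":0,"ry":0,"rz":0},{"hand":0,"tx":1,"ty":0,"tz":112,"rx":0,"ry":0,"rz":0},{"hand":0,"tx":1,"ty":0,"tz":113,"rx":0,"ry":0,"rz":0},{"hand":0,"tx":1,"ty":0,"tz":113.5,"rx":0,"ry":0,"rz":0},{"hand":0,"tx":1,"ty":0,"tz":113.5,"rx":0,"ry":0,"rz":0}]'
python3 -m crank '[{"hand":0.3,"tx":0,"ty":0,"tz":0,"rx":0,"ry":0,"rz":0},{"hand":0.5,"tx":0,"ty":0,"tz":0,"rx":0,"ry":0,"rz":0},{"hand":0.7,"tx":0,"ty":0,"tz":0,"rx":0,"ry":0,"rz":0},{"hand":0.9,"tx":0,"ty":0,"tz":0,"rx":0,"ry":0,"rz":0},{"hand":1,"tx":0,"ty":0,"tz":0,"rx":0,"ry":0,"rz":0},{"hand":1,"tx":0,"ty":0,"tz":0,"rx":0,"ry":0,"rz":0},{"hand":1,"tx":0,"ty":0,"tz":-20,"rx":0,"ry":0,"rz":0},{"hand":1,"tx":0,"ty":0,"tz":-60,"rx":0,"ry":0,"rz":0},{"hand":1,"tx":0,"ty":0,"tz":-100,"rx":0,"ry":0,"rz":0},{"hand":1,"tx":0,"ty":0,"tz":-150,"rx":0,"ry":0,"rz":0}]'
python3 -m crank '[{"hand":1,"tx":-40,"ty":-30,"tz":0,"rx":0,"ry":0,"rz":0},{"hand":1,"tx":-80,"ty":-60,"tz":0,"rx":0,"ry":0,"rz":0},{"hand":1,"tx":-120,"ty":-90,"tz":0,"rx":0,"ry":0,"rz":0},{"hand":1,"tx":-160,"ty":-110,"tz":0,"rx":0,"ry":0,"rz":0},{"hand":1,"tx":-160,"ty":-110,"tz":0,"rx":0,"ry":0,"rz":0},{"hand":1,"tx":-160,"ty":-110,"tz":0,"rx":0,"ry":0,"rz":0}]'
python3 look.py w8 yellow,purple,white,red; python3 - <<'E'
from h import *
im=optics.capture("side");cv2.imwrite("pics/s8.png",cv2.resize(im[90:290,180:430,::-1],None,fx=3,fy=3))
for c in("yellow","purple","white","red"): blobs("side",im,c,(80,86),amin=30)
E
```

```text
time: 24.4
tcp_pos: [612.3, -79.5, 51.9]
orientation: [0.001, 0.785, 0.619, 0.0]
wrist_force: [0.3, 0.5, -0.6]
width: 35.3
grip_force: 40.0
time: 25.4
tcp_pos: [610.5, -79.1, 200.6]
orientation: [-0.002, 0.785, 0.619, -0.001]
wrist_force: [1.6, -0.4, 1.0]
width: 85.3
grip_force: 0.0
time: 26.0
tcp_pos: [467.0, -209.8, 201.3]
orientation: [0.0, 0.786, 0.618, 0.0]
wrist_force: [-0.4, 0.4, -0.4]
width: 85.4
grip_force: 0.0
tcp [ 467.  -209.8  201.3] yaw 76.35 tilt [ 0.001  0.    -1.   ]
wrist yellow 833 px [459.  10.] box [440   0  40  26] {6: [650.9, -66.4], 80: [614.8, -81.0], 86: [611.9, -82.1]}
wrist yellow 1679 px [418.  39.] box [397   2  56  60] {6: [603.9, -84.6], 80: [578.1, -95.1], 86: [576.0, -96.0]}
wrist yellow 442 px [290. 208.] box [279 195  23  26] {6: [419.2, -236.3], 80: [433.8, -213.7], 86: [435.0, -211.8]}
wrist purple 1319 px [411. 114.] box [393  88  53  53] {6: [584.1, -160.0], 80: [562.6, -154.0], 86: [560.9, -153.6]}
wrist purple 1030 px [449. 115.] box [432  96  35  38] {6: [626.6, -170.8], 80: [595.9, -162.5], 86: [593.4, -161.8]}
wrist white 13019 px [601. 18
[... 2137 characters left out ...]
  16  12] {80: [344.6, -185.1], 86: [346.9, -190.3]}
side white 11316 px [454. 317.] box [387 262 146 115] {80: [808.4, -334.2], 86: [805.6, -337.7]}
side white 47 px [173. 271.] box [168 266  13  11] {80: [334.7, -216.8], 86: [337.1, -221.7]}
side red 71 px [333. 165.] box [327 162  13   7] {80: [650.5, 93.5], 86: [649.4, 85.2]}
side red 53 px [340. 191.] box [336 186   8  11] {80: [657.6, -6.8], 86: [656.5, -14.0]}
side red 521 px [418. 246.] box [403 233  31  27] {80: [790.0, -177.6], 86: [787.4, -183.0]}
side red 998 px [180. 335.] box [158 318  44  35] {80: [371.3, -344.5], 86: [373.3, -348.0]}
side red 1231 px [358. 383.] box [340 366  38  34] {80: [636.5, -429.9], 86: [635.6, -432.4]}
```

View pics/s8.png

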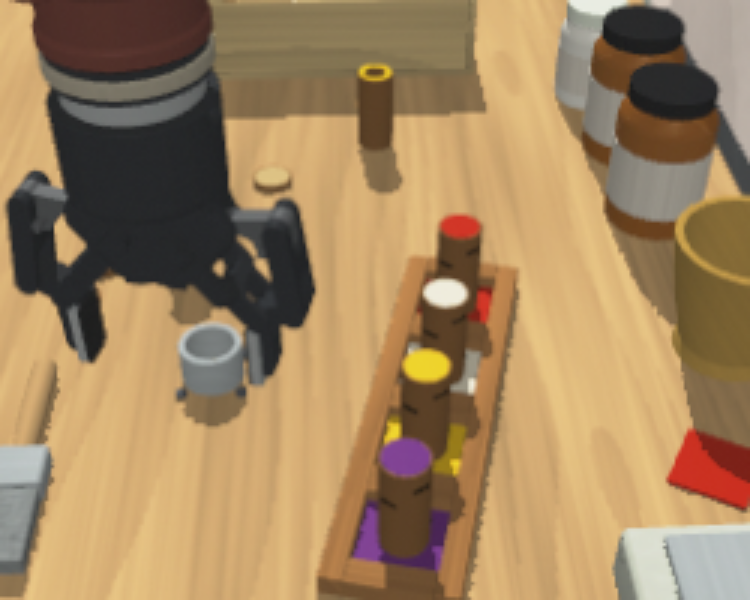

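View pics/w8.png

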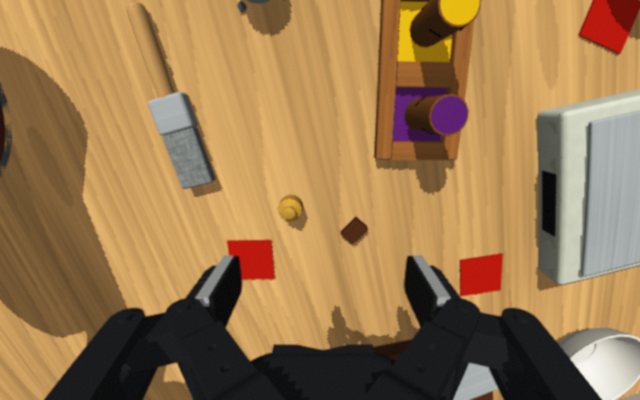

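The side crop shows all four roots upright in pockets of their own colour, with tops at z=86 within about 3 mm of the pocket centres, and the sleeve is empty. I'll check both hollow roots from the scene camera, then hand in.

```bash
python3 - <<'E'
from h import *
a=cv2.imread("pics/scene0.png")[:,:,::-1];b=optics.capture("scene")
for r in ((165,205,405,430),(235,275,465,492)): 
    print(np.abs(a[r[0]:r[1],r[2]:r[3]].astype(int)-b[r[0]:r[1],r[2]:r[3]]).mean())
E
```

```text
3.3213333333333335
2.11358024691358
```

```bash
python3 -c "
from workcell import arm
print(arm.finish_job())"
```

```text
the job is handed in; nothing more can be done
None
```

I handed the job in at about 26 s of robot time: the last pictures show all four sound roots upright in their own-colour pockets, within about 3 mm of centre, and both hollow roots where they started; the hand-in returned no verdict.

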